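# Lock the anvil stake into the quick-change socket

### The job

Take the small horn anvil stake out of the wooden rack, pass the cross bar at its foot through the slot in the steel stake socket, press it down gently against the spring and give it a quarter turn so that the bar springs up into its cross groove and the anvil stays locked upright by itself. The slotted plate in the socket can stand off to one side, so feel for the slot with a light touch, never force it or lean on it, and leave the domed stake and the other tools where they are.

Things in the scene. Friction and masses are not known exactly. Their poses are not given: they have to be found in the camera images.
- anvil_block (a point): Centre of the anvil stake's steel block: the place to grip. Block 46 mm long (its x), 22 mm wide between flat sides (its y), 26 mm tall, this point half-way up. A round horn goes on 31 mm along +x, a square heel 22 mm along -x. The stake is 75 mm tall and weighs 0.3 to 0.45 kg.
- anvil_collar (a point): Centre of the underside of the stake's round collar (48 mm diameter, 5 mm thick), on the stake's axis 34 mm below the grip point. Below it a plain round shank, 12 mm in diameter and 19 mm long, ends in the cross bar.
- socket: Stake socket, fixed: a dark steel drum, 82 mm diameter, 36 mm high, on a foot of 110 mm diameter; origin at the centre of its underside, z up, slot along its x. Under the lock plate is room for the bar to turn either way. A quarter turn (bar along the socket's y, shown by two fine white lines on the rim) brings it under a cross groove, 10 mm wide and 2 mm deep, midway along the slot, into which the spring lifts it.
- slot_middle (a point): On the socket's axis, 28 mm above its base: level of the 8 mm thick lock plate's flat top; axes as the socket. Its slot is 28 mm long (x), 8 mm wide (y), widened in the middle to 14 mm (y) over 13 mm (x) for the shank. The plate slides stiffly across the socket: the slot stands up to 5.5 mm off this point along +y or -y (0 along x), not measured: feel or look. Side forces under 14 N do not shift it.
- socket_mouth (a point): On the socket's axis, 42.5 mm above its underside: centre of the sprung ring's top face when free (does not move with it). With the collar just resting on the ring the bar is still inside the slot and cannot turn; it is clear below the plate and turns once the ring is pushed down 3.5 mm or more.
- sprung_ring (a joint): The sprung steel ring in the socket's mouth, 55 mm outside, 34 mm round bore, 8 mm tall, pressed down by the stake's collar: 0 = up and free, grows downward to a hard stop at 0.006 m. It pushes back with 8 N at 0 and 2 N more per mm: 15 N at 3.5 mm, 20 N at the stop. Locked, with the bar up in the groove, it stands at about 0.0015 (0.0035: not yet in the groove).
- dome_head (a point): Centre of the head of the other stake in the rack: the same foot and collar, but a round domed head of 38 mm diameter, its top 88 mm above the bench (carry the anvil stake clear over it). It stays where it is.
- rack: Wooden rack, fixed, 70 mm (x) by 172 mm (y), 40 mm high; origin at the centre of its underside. In two round holes of 29 mm diameter at y = -43 and +43 mm the two stakes hang by their collars, shank down, collar on the rack's top. A stake lifted 30 mm is clear of it.
- chasing_hammer: Ball-peen hammer with a wooden handle, 227 mm long, lying by; origin under its middle.
- pocket_scale: Black pocket scale, 122 x 74 x 18 mm, closed, near the front edge; origin under its middle.
- tweezers: Steel tweezers, 127 mm long, near the front edge; origin under their middle.
- anvil_bar (a point): Centre of the stake's T-head: a flat cross bar 24 mm long (stake's x), 6 mm wide (y) and 8 mm thick, square-cornered, straight under the block's length. On the stake's axis, 57 mm below the grip point; the stake ends 61 mm below the grip point; the bar's top lies 19 mm below the collar's underside.

How it is judged:
By the outcome, as a careful person would: the job done as asked, in the order asked, and still so for the second after the job is handed in, with the robot touching nothing.
It also fails if it takes over 64 s, if anything falls off the work surface, if the arm or the gripper's body presses on something with over 40 N, if the wrist force passes 120 N, or if a joint passes its speed limit or range.

### The arm

A 6-joint arm with a two-finger parallel gripper is mounted at the origin on a cart in front of the work surface, level with it; the furniture and walls round the work are solid. World frame = base frame: x ahead of the robot, y to its left, z up, the work surface at z = 0. Lengths are in mm, angles in rad, forces in N, time in s.
With the tool pointing down it reaches from about 275 to 850 mm from the base axis. Payload 5.2 kg.
Tool frame: the origin (TCP) lies where the fingers leave the gripper's body, on its centre line; the fingertips stand 73 mm ahead of it and the grasp point (between the pads) lies 54 mm ahead of it (bot.grip_point_offset is the z of the grasp point in the tool frame, in mm); z points along the fingers, y is the direction in which the jaws open and shut (so a half turn about z gives the same grasp; the last joint's range is limited). The gripper opens to 85 mm and grips with 20 to 120 N. Pads are 22 mm wide; open, the fingers measure 114 mm over their backs; the gripper's body (76 mm by 85 mm) begins 54 mm behind the grasp point. The pads swing forward as they close: fully open they stand 13 mm farther back than shut.
Start: joints at [-1.433, 0.259, 1.535, -0, 1.348, -0.203], TCP at [183.854, -518.366, 303.91] pointing down, gripper open.
Joint ranges: [-3.14, 3.14], [-0.91, 2.08], [0.19, 2.58], [-1.22, 4.36], [0.22, 2.71], [-3.12, 3.12]. Speed limits (rad/s): [2.57, 2.57, 3.14, 3.14, 3.14, 3.14].

### API

Orientations are given as a rotation vector (axis times angle).
In Python, from cell import bot, read_camera, order gives the robot as it stands. Calls block until the motion is done:
- bot.goto(position, orientation): joint-space move of the TCP to a pose.
- bot.movel(position, attitude=None, velocity=150, f_stop=None): straight line of the TCP; attitude=None keeps the orientation; velocity is the mean speed in mm/s. With f_stop (N) it stops when the force on the tool has changed by that much, and returns True; else False.
- bot.movej(angles): joint-space move.
- bot.gripper_open() and bot.grab(): open the fingers fully, or close them until they stop; the grip force is fixed at half the most.
- bot.hold(seconds).
- bot.ik(position, orientation): joint angles nearest the present ones, or None.
- read_camera(name): name is "scene" or "top" or "wrist"; returns a dict with "img" (400x640x3 uint8, red, green, blue), "K" (3x3 intrinsics, pixels), "rvec" (rotation vector, rad) and "tvec" (3), from world to camera coordinates, as OpenCV has them. Camera axes: x right, y down, z forward; pixel columns grow to the right and rows downward; lengths in mm; the calibration is good to about 2 mm. A picture is of the moment at which its call begins. There is no depth.
A pose or a line that the arm cannot do raises bot.PlanningError and nothing moves.
- order.close_job(): hands the job in, once; it reports no verdict.
Readings, each from a call of its own:
- bot.read_clock(): time.
- bot.read_q(): joint angles.
- bot.read_dq(): joint speeds.
- bot.read_joint_efforts(): joint torques, N m.
- bot.read_tool_pos(): TCP position.
- bot.read_orientation(): TCP orientation.
- bot.read_contact_force(): force on the tool from outside, world axes, zero at the start.
- bot.read_moment(): the same for the moment, N m.
- bot.read_grip_width(): opening from 0.0 (shut) to 1.0 (fully open).
Only numpy, scipy, OpenCV 4.12 (cv2) and the standard library are available. Lean on these libraries where they do the work, as an engineer would, in place of code of your own. Each camera call takes 0.05 s, during which the arm holds its last target. There are 200 camera calls.

## Working session

There is one attempt and no reset: what is moved stays moved. The work goes in short steps, each a Python script; the robot and the scene stay as the last script left them, time stands still between calls to the robot, and variables do not carry over. Pictures are saved under pics/ and viewed, about 8 in all and at most 12, crops included, and the job is handed in when it is done.

```bash
ls; mkdir -p pics
python3 - <<'E'
from cell import bot, read_camera
import cv2
for n in("top","scene"):
    c=read_camera(n); cv2.imwrite(f"pics/{n}0.png",c["img"][:,:,::-1]); print(n,c["K"].tolist(),c["rvec"],c["tvec"])
print(bot.read_clock(),bot.grip_point_offset,bot.read_orientation())
E
```

```text
pics
top [[366.37602447436547, 0.0, 320.84799781440887], [0.0, 366.37602447436547, 202.6516409408044], [0.0, 0.0, 1.0]] [ 2.17936234 -2.14924347  0.07659977] [-105.07605402  492.60902421  884.96215429]
scene [[411.34291548619825, 0.0, 314.9600677896548], [0.0, 411.34291548619825, 204.8869795562337], [0.0, 0.0, 1.0]] [ 2.0039853  -0.92135325  0.512098  ] [-374.29375352  229.89778364  707.26527422]
0.1 53.900000000000006 [-3.09437932e+00 -5.32550718e-01 -9.72041741e-05]
```

View pics/top0.png

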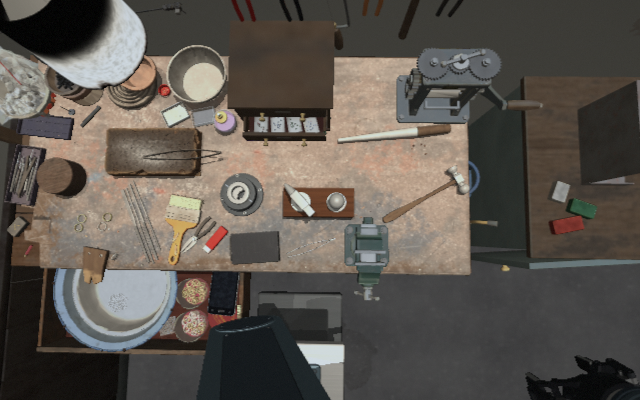

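View pics/scene0.png

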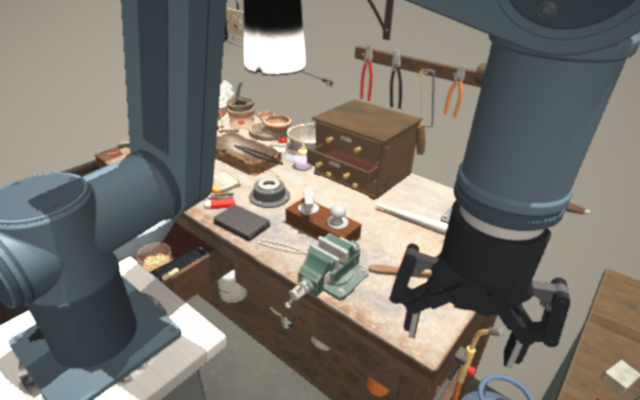

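The top view shows the socket at about (240,194), the rack at (318,203), the anvil stake at (299,201) with its horn to the upper left, and the dome at (337,201). Next I'll compute rough positions and get a wrist view from above.

```bash
cat > h.py <<'E'
from cell import bot, read_camera, order
import numpy as np, cv2
from scipy.spatial.transform import Rotation as R
def px2w(c,uv,z):
    M=cv2.Rodrigues(np.array(c["rvec"],float))[0]; t=np.array(c["tvec"],float)
    d=M.T@np.linalg.solve(c["K"],[uv[0],uv[1],1.]); o=-M.T@t
    return o+d*(z-o[2])/d[2]
def w2px(c,P):
    return cv2.projectPoints(np.atleast_2d(np.array(P,float)),np.array(c["rvec"],float),np.array(c["tvec"],float),np.array(c["K"],float),None)[0][:,0]
def down(a):  # tool z down, tool y (jaw axis) at world angle a
    y=np.array([np.cos(a),np.sin(a),0]); z=np.array([0,0,-1.]); x=np.cross(y,z)
    return R.from_matrix(np.c_[x,y,z]).as_rotvec()
def snap(n,f):
    c=read_camera(n); cv2.imwrite(f"pics/{f}.png",c["img"][:,:,::-1]); np.save(f"pics/{f}.npy",c,allow_pickle=True); return c
def load(f): return np.load(f"pics/{f}.npy",allow_pickle=True).item()
E
python3 - <<'E'
from h import *
c=snap("top","top1")
for n,uv,z in[("socket",(240,194),36),("rack",(318,203),40),("anvil",(299,201),80),("horn",(289,187),80),("dome",(337,201),80),("rackL",(283,203),40),("rackR",(354,203),40)]:
    print(n,px2w(c,uv,z).round(1))
im=cv2.imread("pics/top1.png")[160:240,200:360]; cv2.imwrite("pics/top1c.png",cv2.resize(im,None,fx=5,fy=5,interpolation=cv2.INTER_CUBIC))
w=read_camera("wrist"); M=cv2.Rodrigues(w["rvec"])[0]; o=-M.T@w["tvec"]
T=R.from_rotvec(bot.read_orientation()).as_matrix()
print("cam in tool",T.T@(o-bot.read_tool_pos()),"axes",(T.T@M.T).round(2).tolist(),w["K"][0][0])
E
```

```text
socket [511.4 100.   36. ]
rack [491.4 -91.7  40. ]
anvil [491.8 -48.8  80. ]
horn [524.3 -24.8  80. ]
dome [ 493.  -136.8   80. ]
rackL [490.3  -6.7  40. ]
rackR [ 492.5 -178.8   40. ]
cam in tool [ 84.85430328   0.84950366 -69.64583849] axes [[0.0, -0.95, -0.33], [1.0, 0.0, -0.0], [0.0, -0.33, 0.95]] 284.80843977691944
```

View pics/top1c.png

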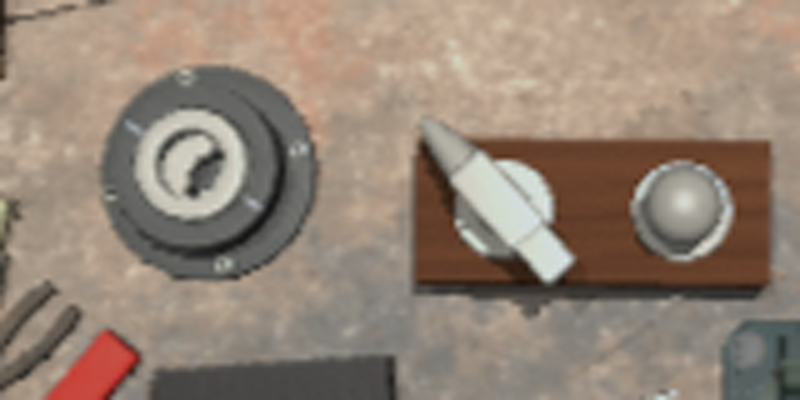

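The crop shows the stake's horn at (430,125) and heel at (560,270), which puts the stake at about 42°. The rim lines are at (132,127) and (253,203), so socket y is at about 58°. Next, closer wrist views.

```bash
python3 - <<'E'
from h import *
d=np.deg2rad
for nm,a in(("g",-48),("g",132),("ins",58),("ins",-122),("fin",148),("fin",-32)):
    p=[492,-49,128] if nm=="g" else [511,100,130]
    q=bot.ik(p,down(d(a))); print(nm,a,None if q is None else np.round(q,2))
E
python3 - <<'E'
from h import *
d=np.deg2rad
def look(f,tgt,a,z,k):
    tx=np.array([np.cos(d(a+90)),np.sin(d(a+90)),0])
    p=np.array([tgt[0],tgt[1],z])-k*tx
    bot.goto(p,down(d(a))); bot.hold(.2); return snap("wrist",f)
def crop(f,c,P,s,h=60):
    u,v=w2px(c,P)[0]; x=int(u)-h*4//3; y=int(v)-h; x=max(0,min(x,640-h*8//3)); y=max(0,min(y,400-2*h))
    cv2.imwrite(f"pics/{f}c.png",cv2.resize(c["img"][y:y+2*h,x:x+h*8//3,::-1],None,fx=s,fy=s,interpolation=cv2.INTER_CUBIC)); print(f,x,y,s)
c=look("an",(492,-49),-48,220,40); crop("an",c,[492,-49,80],4,75)
c=look("so",(511,100),-122,140,80); crop("so",c,[511,100,36],5)
print(bot.read_clock(),bot.read_contact_force())
E
```

```text
g -48 [-0.33  0.36  1.89 -0.    0.9   0.51]
g 132 [-0.33  0.36  1.89 -0.    0.9  -2.63]
ins 58 [-0.02  0.39  1.82 -0.    0.93 -1.03]
ins -122 [-0.02  0.39  1.82 -0.    0.93  2.11]
fin 148 [-0.02  0.39  1.82 -0.    0.93 -2.6 ]
fin -32 [-0.02  0.39  1.82 -0.    0.93  0.54]
an 213 88 4
so 235 51 5
4.1667 [-0.52852691 -0.25692162  0.55928582]
```

View pics/anc.png

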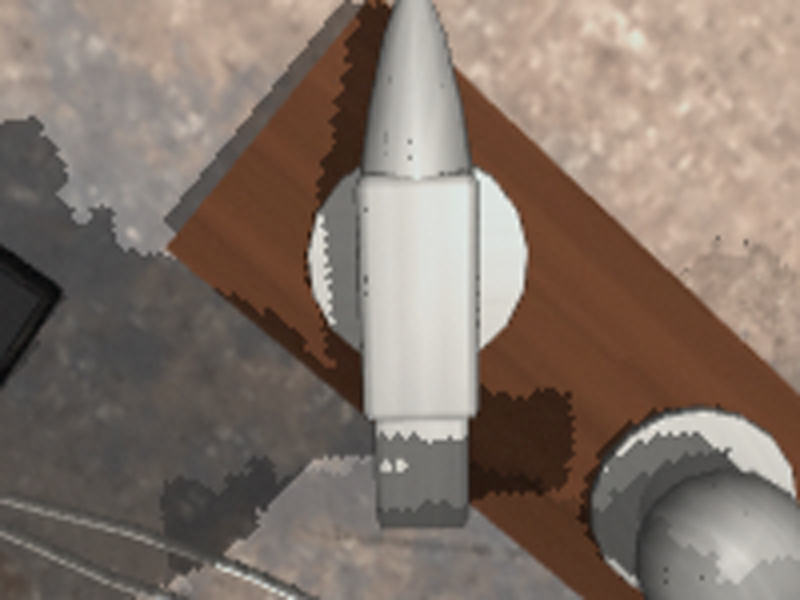

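View pics/soc.png

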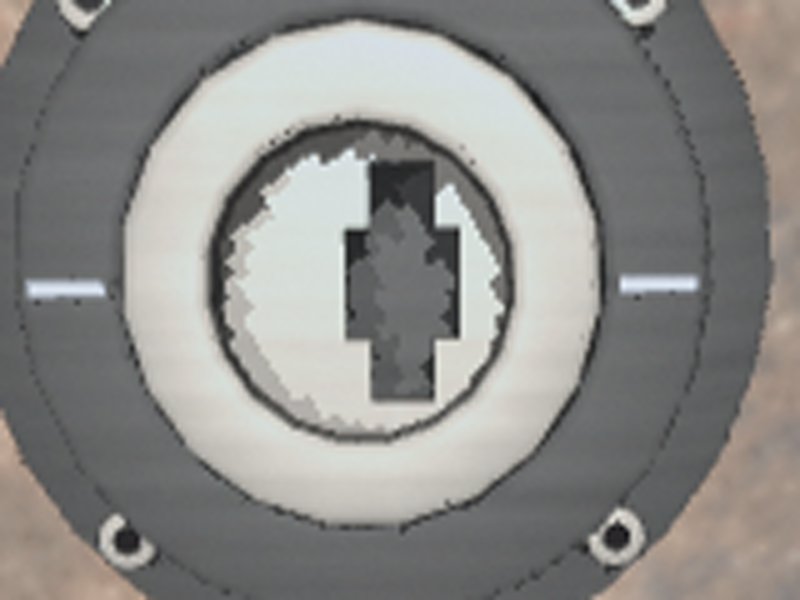

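Wrist view 1: the block's top corners are at (362,178), (476,177), (367,416) and (478,415), and the collar spans 308–527. Wrist view 2: the ring spans 124–602 by 20–528. The white lines are at (65,289) and (659,284), and the slot is centred at about (403,282), to the right of the axis.

Run:
```python
from h import *
A=load("an");S=load("so")
a=lambda x,y,z:px2w(A,(213+x/4-.4,88+y/4-.4),z)
s=lambda x,y,z:px2w(S,(235+x/5-.4,51+y/5-.4),z)
f=(a(362,178,87)+a(476,177,87))/2; b=(a(367,416,87)+a(478,415,87))/2
print("block",f,b,(f+b)/2,np.linalg.norm(f-b),"ang",np.degrees(np.arctan2(*(f-b)[1::-1])))
l=a(308,258,45);r=a(527,258,45);print("collar",(l+r)/2,np.linalg.norm(l-r))
l,r,t,b=[s(*p,42.5) for p in((124,274),(602,274),(362,20),(362,528))];print("ring",(l+r)/2,(t+b)/2,np.linalg.norm(l-r),np.linalg.norm(t-b))
l,r,t,b=[s(*p,42.5) for p in((210,279),(513,279),(362,120),(362,438))];print("bore",(l+r)/2,(t+b)/2,np.linalg.norm(l-r),np.linalg.norm(t-b))
l,r=s(65,289,36),s(659,284,36);print("lines",(l+r)/2,np.linalg.norm(l-r),"ang y",np.degrees(np.arctan2(*(l-r)[1::-1])))
l,r,t,b=s(345,284,28),s(460,284,28),s(403,229,28),s(403,340,28);print("wide",(l+r)/2,(t+b)/2,np.linalg.norm(l-r),np.linalg.norm(t-b))
t,b=s(403,160,28),s(403,401,28);print("slot",(t+b)/2,np.linalg.norm(t-b),"ang x",np.degrees(np.arctan2(*(t-b)[1::-1])))
```

```text
block [511.54844673 -35.38468274  87.        ] [479.76144628 -64.98480773  87.        ] [495.6549465  -50.18474523  87.        ] 43.434787867122374 ang 42.95973881583035
collar [495.80878062 -49.51027877  45.        ] 47.09322984292208
ring [516.20735169 101.92749299  42.5       ] [515.00341895 102.82374115  42.5       ] 53.3878844440445 54.05448276569164
bore [515.84731955 102.35343329  42.5       ] [515.32205818 102.62049212  42.5       ] 33.87908053043656 33.847944331687316
lines [515.13534963 102.99287592  36.        ] 69.11511207614083 ang y 58.487452407645854
wide [512.73258129  98.93033068  28.        ] [512.58509648  98.95050281  28.        ] 13.986409485517934 12.854241529528172
slot [512.73280385  98.85822852  28.        ] 27.87523902560898 ang x -31.993438610126333
```

Run:
```python
from h import *
d=np.deg2rad; a=d(-47.0)
o=down(a)
bot.goto([495.7,-49.9,200],o)
hit=bot.movel([495.7,-49.9,129],velocity=100,f_stop=10); print("hit",hit,bot.read_tool_pos())
bot.grab(); bot.hold(.2); print("w",bot.read_grip_width(),bot.read_contact_force(),bot.read_tool_pos())
f0=bot.read_contact_force()
c=snap("wrist","held")
bot.movel([495.7,-49.9,215],velocity=100); bot.hold(.3)
print("lift",bot.read_contact_force(),bot.read_moment(),bot.read_grip_width(),bot.read_tool_pos(),bot.read_clock())
c=snap("wrist","held2")
cv2.imwrite("pics/held2c.png",cv2.resize(c["img"][150:350,187:453,::-1],None,fx=3,fy=3,interpolation=cv2.INTER_CUBIC))
```

```text
hit False [496.0760268  -49.92639439 129.39921252]
w 0.249660471100514 [-0.33025721  0.63835252  5.12561611] [495.86899837 -49.93034687 129.37093909]
lift [ 0.43185764 -0.33160641 -3.12603466] [0.03730358 0.0035986  0.04976783] 0.2465053994117739 [495.52632818 -49.85799389 214.54942475] 8.6917
```

View pics/held2c.png

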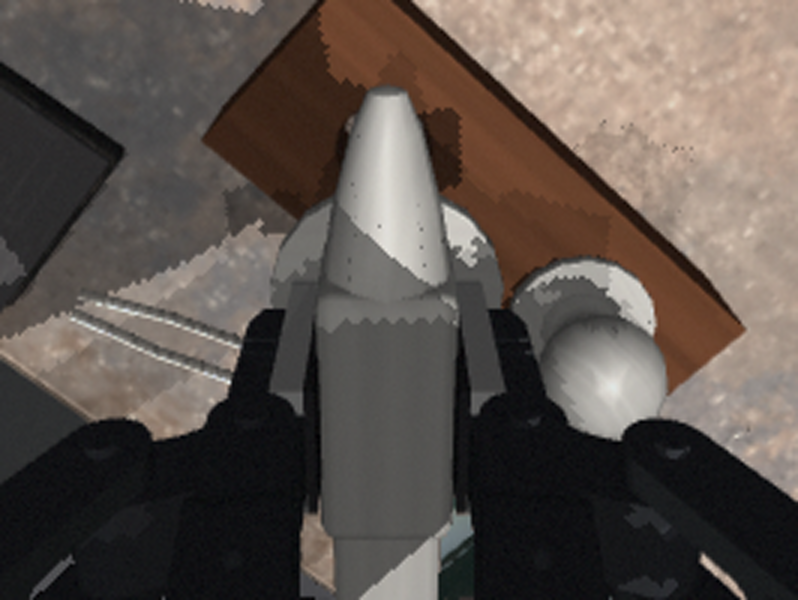

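Held: the block's front edge is at row 295 or 320, its rear edge at about row 538, and its columns run 318–455, so it sits centred and straight between the pads. I'll use this to calibrate the stake's position in the hand.

Run:
```python
from h import *
c=load("held2"); p=np.array([495.526,-49.858,214.549]); T=R.from_rotvec(down(np.deg2rad(-47))).as_matrix()
# grip point height: TCP - (129.37-74)
zt=129.37-74
def pr(x,y,z): # stake coords, z up from grip point; block x = tool +x
    u=w2px(c,p+T@np.array([x,y,zt-z]))[0]; return ((u-[187,150])*3+1).round(0)
for n,P in dict(tf=(23,0,13),tfl=(23,-11,13),tfr=(23,11,13),bf=(23,0,-13),tr=(-23,0,13),trl=(-23,-11,13),trr=(-23,11,13),tip=(54,0,6),coll=(0,-24,-29),colr=(0,24,-29),colfront=(24,0,-29)).items(): print(n,P,pr(*P))
S=load("so"); M=cv2.Rodrigues(S["rvec"])[0]; print("dTCP rot",R.from_matrix(T).as_rotvec())
```

```text
tf (23, 0, 13) [380. 295.]
tfl (23, -11, 13) [305. 295.]
tfr (23, 11, 13) [454. 295.]
bf (23, 0, -13) [381. 223.]
tr (-23, 0, 13) [380. 542.]
trl (-23, -11, 13) [314. 542.]
trr (-23, 11, 13) [447. 543.]
tip (54, 0, 6) [380.  79.]
coll (0, -24, -29) [263. 294.]
colr (0, 24, -29) [500. 295.]
colfront (24, 0, -29) [382. 184.]
dTCP rot [2.922993   1.15139756 0.        ]
```

Run:
```python
from h import *
o=down(np.deg2rad(-121.75)); x,y=513.0,99.85
bot.movel([496,-50,225],velocity=150)
bot.goto([x,y,180],o); bot.hold(.3)
print(bot.read_tool_pos(),bot.read_contact_force(),bot.read_clock())
e=np.array([x,y])-bot.read_tool_pos()[:2]
hit=bot.movel([x,y,150],velocity=60,f_stop=6); print(hit,bot.read_tool_pos())
if not hit:
    hit=bot.movel([x,y,133],velocity=15,f_stop=5); print(hit,bot.read_tool_pos(),bot.read_contact_force(),bot.read_moment(),bot.read_clock())
snap("wrist","ins"); c=snap("scene","ins_s")
cv2.imwrite("pics/ins_sc.png",cv2.resize(c["img"][140:220,220:326,::-1],None,fx=6,fy=6,interpolation=cv2.INTER_CUBIC))
```

```text
[513.08187394  99.58309059 180.09675941] [-0.50033846  0.23957558 -2.97960446] 10.725
False [512.99079044  99.86717625 149.74445965]
False [513.08560508  99.86314171 133.0979587 ] [-0.64263373 -0.49644737 -3.23440421] [-0.00984774 -0.00648436 -0.01128182] 12.6583
```

The bar slid into the slot without any contact: its end is at about z=16.7, below the plate's top at 28. Next, the gentle press and the quarter turn.

Run:
```python
from h import *
x,y=513.0,99.85
def st(n): print(n,bot.read_tool_pos().round(2),np.round(bot.read_contact_force(),1),np.round(bot.read_moment(),2),round(bot.read_clock(),1))
h=bot.movel([x,y,130.5],velocity=10,f_stop=22); st(("a",h))
z=bot.read_tool_pos()[2]
for zz in (128.5,127.4,126.6):
    h=bot.movel([x,y,zz],velocity=10,f_stop=18); bot.hold(.2); st((zz,h))
    f=bot.read_contact_force()[2]
    if f>12.8+0: break
```

```text
('a', False) [513.27  99.86 131.27] [-2.3  0.8  5.6] [-0.07  0.4  -0.02] 13.2
(128.5, False) [513.24  99.84 129.68] [-3.6  0.   7.5] [-0.08  0.61  0.01] 13.7
(127.4, False) [513.27  99.84 128.79] [-3.6 -1.  10. ] [-0.03  0.67  0.03] 14.2
(126.6, False) [513.21  99.88 128.11] [-3.8 -0.2 11.1] [-0.05  0.76  0.02] 14.6
```

Run:
```python
from h import *
x,y=513.0,99.85
def st(n): print(n,bot.read_tool_pos().round(2),np.round(bot.read_contact_force(),1),np.round(bot.read_moment(),2),round(bot.read_clock(),1))
for zz in (125.6,124.8):
    bot.movel([x,y,zz],velocity=10); bot.hold(.2); st(zz)
    if bot.read_contact_force()[2]>13.2: break
for da in (10,30,50,70,90):
    h=bot.movel([x,y,zz],down(np.deg2rad(-121.75+da)),velocity=30,f_stop=9); st((da,h))
    if h or abs(bot.read_moment()[2])>1: break
    bot.hold(.1)
print(np.degrees(np.arctan2(*R.from_rotvec(bot.read_orientation()).as_matrix()[1::-1,1])))
```

```text
125.6 [513.25  99.84 127.3 ] [-4.7 -0.9 13.6] [-0.1   0.89 -0.01] 15.1
(10, False) [514.1   99.67 127.49] [-2.6 -1.2 11.7] [-0.13  0.54  0.18] 15.4
(30, False) [514.66  99.58 127.77] [-1.8 -1.4 11.7] [-0.18  0.37  0.17] 16.0
(50, False) [514.63  99.71 127.77] [-0.4  0.8 12.5] [-0.03  0.41  0.15] 16.6
(70, False) [514.56  99.71 127.75] [-0.4 -0.6 12. ] [-0.04  0.37  0.16] 17.2
(90, False) [514.44  99.65 127.72] [-1.5 -1.  12.2] [-0.15  0.47  0.13] 17.8
-31.72273484087576
```

Run:
```python
from h import *
x,y=513.0,99.85
def st(n): print(n,bot.read_tool_pos().round(2),np.round(bot.read_contact_force(),1),np.round(bot.read_moment(),2),round(bot.read_clock(),1))
for zz in (127.5,129,130.4,131.5):
    h=bot.movel([x,y,zz],velocity=10); bot.hold(.2); st((zz,h))
    if bot.read_contact_force()[2]<-5: break
for i in (0,):
    q=snap("wrist","turn")
```

```text
(127.5, False) [514.42  99.7  129.34] [-1.  -1.2 10.3] [-0.13  0.33  0.13] 18.4
(129, False) [514.3   99.72 130.37] [-0.8 -0.8  8.4] [-0.07  0.2   0.03] 18.9
(130.4, False) [514.21  99.72 130.57] [ 5.9 -0.1 -2.7] [-0.12 -0.92  0.02] 19.4
(131.5, False) [514.13  99.71 130.73] [  6.8  -0.4 -10.9] [-0.06 -1.4   0.06] 19.9
```

The stake is captured: at ring depth of about 1.4 mm the bar resists a light upward pull (-10.9 N, only 0.2 mm of movement). Next I'll release, back off and look.

Run:
```python
from h import *
x,y=514.1,99.75
bot.movel([x,y,130.2],velocity=10); bot.hold(.2); print(bot.read_contact_force().round(1))
bot.gripper_open(); bot.hold(.3); print(bot.read_grip_width(),bot.read_tool_pos(),bot.read_contact_force().round(1))
h=bot.movel([x,y,230],velocity=80,f_stop=12); print(h,bot.read_tool_pos()); 
# stand back so the camera sees it
tx=np.array([np.cos(np.deg2rad(58.25)),np.sin(np.deg2rad(58.25)),0])
bot.movel(np.array([x,y,230])-60*tx,velocity=120); bot.hold(.3)
c=snap("wrist","done"); t=snap("top","done_t"); s=snap("scene","done_s"); print(bot.read_clock(),bot.read_contact_force().round(1))
u=w2px(c,[515,102,60])[0].astype(int); print(u)
def cr(im,u,v,w,h,W,H):
    x0=int(np.clip(u-w//2,0,640-w)); y0=int(np.clip(v-h//2,0,400-h)); print(x0,y0); return cv2.resize(im[y0:y0+h,x0:x0+w,::-1],(W,H),interpolation=cv2.INTER_CUBIC)
cv2.imwrite("pics/done_c.png",np.hstack([cr(c["img"],*u,200,300,400,600),np.vstack([cr(t["img"],290,198,160,120,400,300),cr(s["img"],290,195,160,120,400,300)])]))
```

```text
[ 2.  -0.9  0.9]
1.0003263383887329 [514.08621506  99.744395   130.20314799] [ 0.5 -0.6  0. ]
False [513.79025362  99.74051424 229.37822834]
23.8917 [-0.1  0.6 -0.1]
[313 129]
213 0
210 138
210 135
```

View pics/done_c.png

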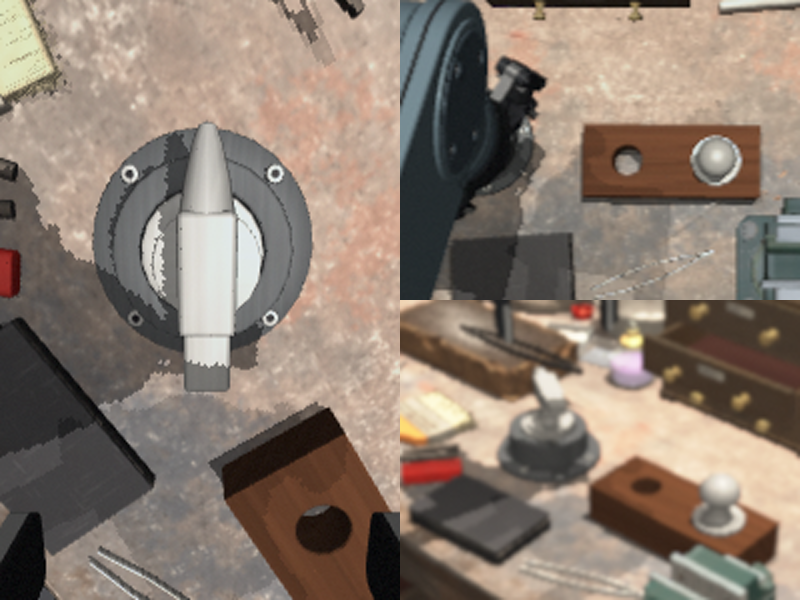

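The wrist view shows the anvil upright in the socket. Its block, at (207,275), runs straight up the image over the white rim lines, so the bar lies along socket y. The dome is still in its rack hole, and the scale and tweezers haven't moved. Handing in.

```bash
python3 -c "
from h import *
order.close_job(); print(bot.read_clock())"
```

```text
the job is handed in; nothing more can be done
the job is handed in; nothing more can be done
```

The anvil stake is locked upright in the socket, and I handed the job in at about 24 s on the robot's clock. No verdict was reported.

**What I did:**
- **Finding the slot:** the wrist camera showed it about 4 mm off the axis, on the -y side. I corrected about 1 mm of camera error using the stake once it was in the gripper.
- **Insertion:** the bar went through the slot without touching, so no search was needed.
- **Press and turn:** I pressed the ring down with about 17 N, turned the stake 90° (it stayed free all the way round) and let it rise.

**Last checks:**
- **Lock:** with the ring at about 1.4 mm (about 1.5 mm expected when locked), the stake held against a light upward pull of about 8–11 N and rose only 0.2 mm.
- **After release:** the final pictures show the anvil upright and lined up with the white rim marks. The domed stake, scale and tweezers are where they were; the hammer was outside the final crops, so I didn't check it. The robot was touching nothing.

**Disagreements:**
- **Sideways drift:** the gripper moved about 1.4 mm sideways during the turn, with little side force.
- **Socket position:** my first estimate from the top camera was 4–5 mm off the wrist camera's, so I used the wrist camera's.

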